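Ready the scrub tester: add the second load disc, zero the stroke counter

TASK

Get the floor-scrub tester ready for the next run. Slide the loose brass load disc sideways by its slot onto the tester's load stem, so that it lies flat and centred on the dark disc already there with its slot on the opposite side from that disc's slot, and let go; then turn the counter's red reset knob anticlockwise until it is fully home against its zero stop. The counter box only stands on its feet, so do not shove or twist it along the table, and leave the bottles, the beaker and the stone offcut standing where they are.

Things in the scene. Friction and masses are not known exactly. Their poses are not given: they have to be found in the camera images.
- disc_new_centre (a point): Centre, half-way up, of the loose brass load disc: 66 mm diameter, 18 mm thick, 0.42 kg (varies), flat on the table. A 14 mm wide parallel slot runs right through it from 7 mm behind its centre out through the rim along the disc's own +x; z is up. Grip by the rim across its own y (66 mm), fingers either side of the slot. Small red tick on top opposite the slot.
- disc_new_mouth (a point): Point on the brass disc's rim in the middle of its slot's mouth, half-way up, 33 mm from the disc centre along the disc's +x.
- disc_fitted_centre (a point): Centre, half-way up, of the dark steel load disc that already lies loose on the tester's load plate, round the stem: same size and slot as the brass disc (slot along its own +x), white tick on top opposite the slot. Its slot faces roughly the robot. Its top is 18 mm above load_seat.
- disc_fitted_mouth (a point): Point on the dark disc's rim in the middle of its slot's mouth, 33 mm from its centre along its +x.
- load_seat (a point): Foot of the load stem of the fixed scrub tester: centre of the top of its round load plate, 80 mm above the table. An upright stem, 8 mm diameter, has a 22 mm black head 54 to 63 mm above this point, too wide for the slots: discs go on sideways below it. Only the blue drive box (101 mm high, 125 mm off along this point's +x) rises above the plate. Its -x faces the robot within 0.3 rad.
- knob_grip (a point): Grip point of the counter's reset knob, on its upright axis, 91 mm above the table. The grip is a red bar, 64 mm long along this point's x, 16 mm thick along its y, its sides from 28 mm below this point to 14 mm above it, on a low round black base (60 mm diameter) over a white dial with a small stop pin (top 23 mm below this point). White pointer at the -x end. The point turns with the knob.
- reset_knob (a joint): Reset knob angle, rad: 0 is at the zero stop (white pointer against the steel pin, at the green mark on the box's -x edge); grows turning clockwise seen from above, up to 5.8. Starts 3.0 to 5.2, so most arms need several grasps. Turn it anticlockwise to reset. Even drag of about 0.12 N m, no detents or spring: it stays where left. The hard stop is felt as a rise in torque.
- counter_corner (a point): Top-view corner of the grey counter box: 65 mm along the box's +x and 60 mm along its +y from its centre, 28 mm above the table. The box is 130 by 120 mm, 56 mm high, 2.2 kg (varies), loose on four rubber feet; the knob's axis is at its centre. Forcing the knob against its stop (well over 0.5 N m) twists the whole box.
- spray_bottle_mid (a point): Yellow spray bottle with white head, standing, 84 mm diameter, 235 mm high, its nozzle reaching 60 mm from the axis near the top; point on its axis 100 mm up.
- red_cap_bottle_mid (a point): White bottle with red cap, standing, 76 mm diameter, 230 mm high; point on its axis 100 mm up.
- blue_bottle_mid (a point): Blue bottle with white cap, standing, 72 mm diameter, 220 mm high; point on its axis 100 mm up.
- beaker_mid (a point): Empty glass beaker, standing, 70 mm diameter, 90 mm high; its middle.
- stone_offcut_mid (a point): Flat rough grey stone offcut, about 140 by 110 mm, 28 mm thick; its middle.
Mind the look-alikes: they are no part of the job. What is meant by the part that bears disc_new_centre is not purple, and is the smaller of those in its own colour.

How it is judged:
On the way, in this order (a step that is already met when the one before it is completed fails the run):
1. the brass disc lies on the dark one, round the stem, slots on opposite sides, released (horizontal distance between each of disc_new_centre, disc_fitted_centre and load_seat below 0.009 m and z of disc_new_centre in the frame of load_seat between 0.0245 and 0.0295 m and angle between disc_new_centre's own z axis and vertical below 0.08 rad and horizontal distance between disc_new_mouth and disc_fitted_mouth above 0.05 m and contact force between the fingers and disc_new below 0.1 N), for 0.2 s.
2. the reset knob is home against its zero stop (value of joint reset_knob below 0.05 rad), for 0.2 s.
At the end, for the whole second after the job is handed in: The brass disc is at rest flat on top of the dark disc, both within 9 mm of the stem's axis, their slot mouths at least 50 mm apart (slots about 100 degrees or more apart), the knob is within 0.05 rad of its zero stop, and the counter box's corner is within 18 mm of where it was (horizontal distance between each of disc_new_centre, disc_fitted_centre and load_seat below 0.009 m and z of disc_new_centre in the frame of load_seat between 0.0245 and 0.0295 m and angle between disc_new_centre's own z axis and vertical below 0.08 rad and horizontal distance between disc_new_mouth and disc_fitted_mouth above 0.05 m and linear speed of disc_new below 0.02 m/s and value of joint reset_knob below 0.05 rad and distance of counter_corner from where it was at the start of the episode below 0.018 m); the robot touches nothing.
It fails at once if the counter box is shoved or twisted along the table (its corner moves over 18 mm) (distance of counter_corner from where it was at the start of the episode above 0.018 m).
It fails at once if a bottle, the beaker or the stone offcut is knocked over or pushed away (over 40 mm) (distance of any of spray_bottle_mid, red_cap_bottle_mid, blue_bottle_mid, beaker_mid, stone_offcut_mid from where it was at the start of the episode above 0.04 m).
It also fails if it takes over 72 s, if anything falls off the work surface, if the arm or the gripper's body presses on something with over 40 N, if the wrist force passes 120 N, or if a joint passes its speed limit or range.

ROBOT

A 7-joint arm with a two-finger parallel gripper is mounted at the origin on the work surface. World frame = base frame: x ahead of the robot, y to its left, z up, the work surface at z = 0. Lengths are in m, angles in rad, forces in N, time in s.
With the tool pointing down it reaches from about 0.35 to 0.9 m from the base axis. Payload 8.1 kg.
Tool frame: the origin (TCP) lies at the very end of the fingers, on their centre line; the grasp point (between the pads) lies 19 mm behind it; z points along the fingers, y is the line along which they close (so a half turn about z gives the same grasp; the last joint's range is limited). The gripper opens to 92 mm and grips with 3 to 60 N. Pads are 19 mm wide; open, the fingers measure 130 mm over their backs; the gripper's body (75 mm by 190 mm) begins 47 mm behind the grasp point.
Start: joints at [-1.426, 0.434, 0.025, 1.573, -0.012, 1.134, -0.075], TCP at [0.153, 0.606, 0.227] pointing down, gripper open.
Joint ranges: [-2.62, 2.62], [-0.44, 2.09], [-1.27, 1.32], [0.08, 2.57], [-1.32, 4.46], [0.12, 2], [-2.74, 2.74]. Speed limits (rad/s): [2.22, 2.22, 3.01, 3.01, 3.14, 3.14, 3.14].

INTERFACE

Orientations are given as a rotation vector (axis times angle).
In Python, from cell import arm gives the robot as it stands.
- The arm moves only by the tool jog_arm, never from a script. Its argument "rows" is a list of rows, each a list of 3 entries, a list of its own where there are three numbers: the shift along the world's x, y, z in cm, then the turn, a rotation vector about the world's x, y, z in degrees, then the opening, from 0 (shut) to 1 (fully open). A call has 1 to 8 rows; each row is the pose to reach, as a shift and turn from the pose commanded when the call began; what a row does not reach only later rows make up. A row lasts 1/8 s, in which the tool goes at most 62.5 mm and 10.7 degrees, less where a joint would pass 70% of its speed; a pose out of reach is approached as far as the arm can. A call with a gripper value outside its range is refused whole. The fingers move at their own pace and stop on an object; "newtons" is the grip in N (left out, the last holds). Time passes only in rows, so rows that repeat a pose let the fingers close. It gives the time, the measured TCP pose, the force, the opening and the grip force at its end, in the units of the state.
- arm.observe(): the state, without advancing time (a new reading comes with each control period).
- arm.get_image(name): name is "side" or "top"; returns a dict with "img" (480x640x3 uint8, red, green, blue), "depth" (480x640 float32, m along the optical axis (not along the pixel's ray), 0 where there is no reading), "fx", "fy", "cx", "cy" (pixels), "rvec" (rotation vector, rad) and "tvec" (3), from world to camera coordinates, as OpenCV has them. Camera axes: x right, y down, z forward; pixel columns grow to the right and rows downward; lengths in m; the calibration is good to about 2 mm. A picture is of the moment at which its call begins.
- arm.sign_off(): hands the job in; it is judged then, once.
The state is a dict: "clock": time; "joints": joint angles; "dq": joint speeds; "joint_efforts": joint torques, N m; "position": TCP position; "ee_rot": TCP orientation; "force": force on the tool from outside, world axes, zero at the start; "ft_torque": the same for the moment, N m; "width": opening from 0.0 (shut) to 1.0 (fully open); "gripper_force": force on a finger pad.
Only numpy, scipy, OpenCV 4.12 (cv2) and the standard library are available. Lean on these libraries where they do the work, as an engineer would, in place of code of your own. Each camera call takes 0.05 s, during which the arm holds its last target. There are 200 camera calls.

## Working session

There is one attempt and no reset: what is moved stays moved. The work goes in short steps, Python scripts to look and compute and a tool call to move; the robot and the scene stay as the last step left them, time stands still between calls to the robot, and variables do not carry over. Pictures are saved under pics/ and viewed, at most 10 in all, crops included, and the job is handed in when it is done.

Besides the shell and the picture viewer there is one more tool, called by a JSON object that holds its "method" and its "body". jog_arm: Moves the arm, as the interface text tells. Its arguments: {"type":"object","properties":{"rows":{"type":"array","items":{"type":"array"}},"newtons":{"type":"number"}},"required":["rows"]}

```bash
mkdir -p pics; cat > h.py <<'E'
import numpy as np, cv2
from cell import arm
from scipy.spatial.transform import Rotation as R
def grab(n,save=None):
    d=arm.get_image(n)
    if save: cv2.imwrite('pics/'+save,cv2.cvtColor(d['img'],cv2.COLOR_RGB2BGR))
    return d
def cloud(d):
    z=d['depth'];v,u=np.mgrid[0:480,0:640]
    P=np.stack([(u-d['cx'])/d['fx']*z,(v-d['cy'])/d['fy']*z,z],-1)
    M=cv2.Rodrigues(np.array(d['rvec'],float))[0]
    return (P-np.array(d['tvec']).ravel())@M
E
python3 - <<'E'
from h import *
s=arm.observe();print(s)
for n in('top','side'):
    d=grab(n,n+'0.png');np.savez(n+'0.npz',**d)
    M=cv2.Rodrigues(np.array(d['rvec'],float))[0];print(n,-M.T@np.array(d['tvec']).ravel(),M[2],d['fx'])
E
```

```text
{'clock': 0.0, 'joints': array([-1.42561223,  0.43524312,  0.02495811,  1.57412636, -0.01158853,
        1.13401045, -0.07509181]), 'dq': array([ 0.0001369 , -0.00058734, -0.00024834, -0.00034498, -0.0016913 ,
       -0.00060324, -0.00111715]), 'joint_efforts': array([ 1.83038424e-03, -6.67862821e+01,  9.86196287e-01, -3.14447844e+01,
       -6.02817675e-02,  4.32719069e-02,  1.50455844e-04]), 'position': array([0.15320696, 0.60537968, 0.22592099]), 'ee_rot': array([-3.88284971e-01, -3.11745341e+00,  2.57880335e-03]), 'force': array([ 0.82280243,  0.20326917, -0.53233382]), 'ft_torque': array([ 0.0055164 , -0.03903304, -0.02821943]), 'gripper_force': 0.0, 'width': 1.0039683191976134}
top [0.36488309 0.06796161 1.78702995] [ 0.07890403 -0.01167229 -0.99681388] 602.8808867791349
side [-0.18729149 -0.75441614  1.36792871] [ 0.4074287   0.4876615  -0.77213219] 568.6949962593037
```

View pics/top0.png

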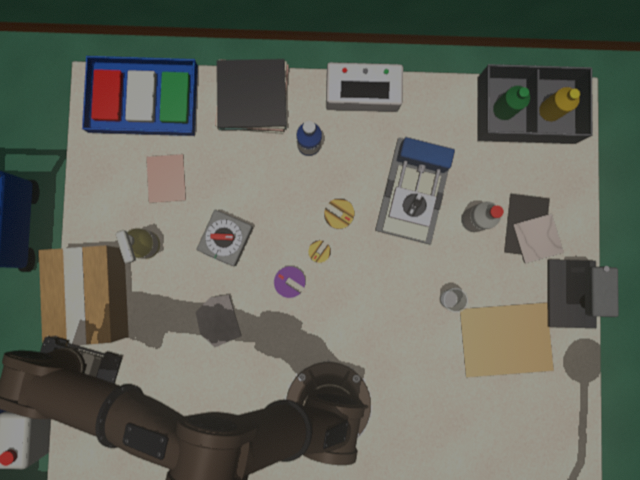

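View pics/side0.png

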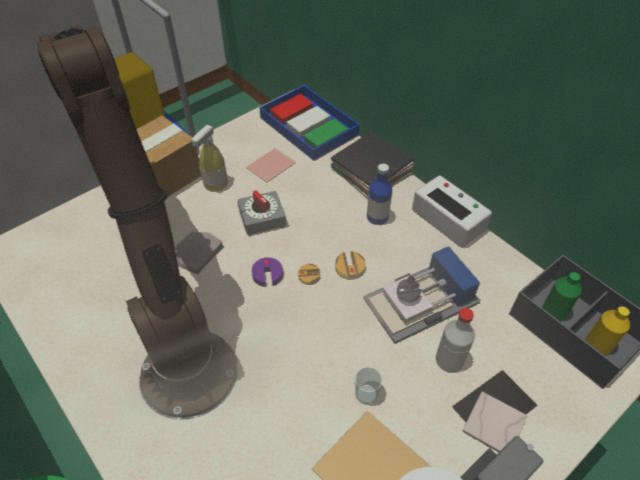

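Candidates: purple disc at top (290,281), small brass disc (320,251) and large brass disc (340,213). By the description I choose the small brass one. Also visible are the tester stem at (414,205), the knob at (223,237), the spray bottle (145,243), the blue bottle (309,137), the red-cap bottle (487,215), the beaker (452,298) and the stone (218,318).

```bash
python3 - <<'E'
from h import *
T=dict(np.load('top0.npz'));S=dict(np.load('side0.npz'))
def crop(d,u,v,w=36,s=7):
    return cv2.resize(d['img'][v-w//2:v+w//2,u-w//2:u+w//2,::-1],None,fx=260/w,fy=260/w,interpolation=cv2.INTER_CUBIC)
a=np.hstack([crop(T,320,251),crop(T,414,205,44),crop(T,223,237,56)])
b=np.hstack([crop(S,310,273),crop(S,409,291,56),crop(S,262,206,56)])
cv2.imwrite('pics/crops.png',np.vstack([a,b]))
for n,d in(('top',T),('side',S)):
    C=cloud(d);hsv=cv2.cvtColor(d['img'],cv2.COLOR_RGB2HSV)
    def box(u,v,w,h):
        m=np.zeros((480,640),bool);m[v-h:v+h,u-w:u+w]=1;return m
    H,Sx,V=[hsv[...,i].astype(int) for i in range(3)]
    for name,(u,v) in {'brass':(320,251) if n=='top' else (310,273),'big':(340,213) if n=='top' else (350,265)}.items():
        m=box(u,v,19,19)&(abs(C[...,2]-.018)<.006)
        m2=m&(H>12)&(H<32)&(Sx>100)
        p=C[m2];print(n,name,len(p),p.mean(0).round(4),cv2.minEnclosingCircle(p[:,:2].astype(np.float32)))
    u,v=(223,237) if n=='top' else (262,200)
    m=box(u,v,25,25)&(C[...,2]>.095)&((H<8)|(H>172))&(Sx>130)
    p=C[m];print(n,'knob',len(p),cv2.minAreaRect(p[:,:2].astype(np.float32)),p[:,2].mean())
    u,v=(414,205) if n=='top' else (409,291)
    m=box(u,v,30,30)
    p=C[m&(C[...,2]>.125)];print(n,'head',len(p),cv2.minEnclosingCircle(p[:,:2].astype(np.float32)),np.median(p,0))
    p=C[m&(abs(C[...,2]-.098)<.006)&(V<130)];print(n,'dark',len(p),cv2.minEnclosingCircle(p[:,:2].astype(np.float32)),p.mean(0))
    if n=='top':
        for nm,(u,v,w,zm) in dict(spray=(145,243,30,.03),redcap=(487,215,25,.03),blue=(309,137,18,.03),beaker=(452,298,16,.02),stone=(218,318,25,.015),box=(225,237,35,.045)).items():
            p=C[box(u,v,w,w)&(C[...,2]>zm)];print(nm,p[:,:2].min(0).round(3),p[:,:2].max(0).round(3),p[:,2].max().round(3))
        p=C[box(225,237,35,35)&(abs(C[...,2]-.056)<.006)];print('boxrect',cv2.minAreaRect(p[:,:2].astype(np.float32)))
        # drive box
        p=C[box(427,155,35,35)&(H>100)&(H<125)&(Sx>110)&(C[...,2]>.09)];print('drive',len(p),cv2.minAreaRect(p[:,:2].astype(np.float32)),p.mean(0))
E
```

```text
top brass 225 [0.4437 0.0404 0.0183] ((0.4455035626888275, 0.03816860914230347), 0.03143956512212753)
top big 205 [ 0.5548 -0.0194  0.0208] ((0.558687686920166, -0.01680370792746544), 0.043470174074172974)
top knob 87 ((0.4761233627796173, 0.31265801191329956), (0.05894455313682556, 0.014701682142913342), 88.7732162475586) 0.10523627156420198
top head 67 ((0.47552239894866943, -0.08481182157993317), 0.1887286752462387) [ 0.57910407 -0.22278877  0.14420535]
top dark 285 ((0.581691563129425, -0.22656501829624176), 0.0337386354804039) [ 0.57965668 -0.22505605  0.09815507]
spray [0.365 0.068] [0.494 0.616] 1.787
redcap [ 0.365 -0.455] [0.592 0.068] 1.787
blue [0.365 0.042] [0.794 0.114] 1.787
beaker [ 0.284 -0.38 ] [0.365 0.068] 1.787
stone [0.174 0.068] [0.365 0.39 ] 1.787
box [0.365 0.068] [0.557 0.392] 1.787
boxrect ((0.4761753976345062, 0.3138105273246765), (0.1204850822687149, 0.13098981976509094), 67.75411224365234)
drive 900 ((0.5938916802406311, -0.096864253282547), (0.13890263438224792, 0.5469513535499573), 40.00658416748047) [ 0.72949555 -0.25976911  0.10554165]
side brass 204 [0.4399 0.0347 0.0167] ((0.44127532839775085, 0.034913934767246246), 0.03391043469309807)
side big 285 [ 0.5542 -0.0249  0.0203] ((0.5580114722251892, -0.02133147418498993), 0.04570017009973526)
side knob 49 ((0.4719626009464264, 0.31066620349884033), (0.0589919351041317, 0.013270164839923382), 86.26114654541016) 0.10212918197189143
side head 64 ((0.20041662454605103, -0.4886574149131775), 0.47014814615249634) [ 0.57596315 -0.23463287  0.14054997]
side dark 273 ((0.6272591948509216, -0.22987157106399536), 0.08359748870134354) [ 0.57399808 -0.23318331  0.09655144]
```

View pics/crops.png

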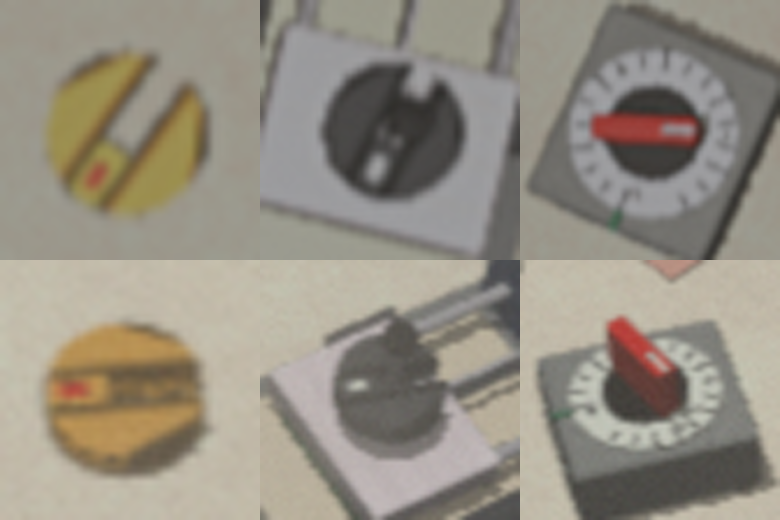

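The top row shows the brass disc: its slot opens up-right and its red tick is at (97,177). The dark disc seems to have its white tick at (375,165), on the robot side, and its gap at (420,80). The knob's white pointer is at the right end and the green mark is at (615,215). The dark disc contradicts the description, so I'll check it with depth and a larger crop.

```bash
python3 - <<'E'
from h import *
T=dict(np.load('top0.npz'));S=dict(np.load('side0.npz'))
C=cloud(T)
print((C[190:220,398:432,2]*1000).round().astype(int))
print('brass');print((C[237:266:2,306:336:1,2]*1000).round().astype(int))
a=cv2.resize(T['img'][188:222,396:434,::-1],(390,350),interpolation=cv2.INTER_LANCZOS4)
b=cv2.resize(S['img'][270:312,388:434,::-1],(390,350),interpolation=cv2.INTER_LANCZOS4)
x=np.hstack([a,b]).astype(float);x=255*(np.clip(x/220,0,1))**.55
cv2.imwrite('pics/dark.png',x.astype(np.uint8))
for u,v in((414,205),(417,196),(411,210),(320,251),(320,240),(223,237)): print(u,v,C[v,u])
E
```

```text
[[  69   59   56 ...   28   33   23]
 [  59   62   66 ...   32 1787   29]
 [  68   57   63 ...   14   22   25]
 ...
 [  57   66   70 ...   59   61   18]
 [  60   65   65 ...   61   60   16]
 [  26   43   49 ...   74   63   16]]
brass
[[   0    0    2    5   -4   -2    5   11    8   -1   -1    7    6   -3
    -3   -2    0  -10    8    9    5   -3    2   -2    5   -8    1   -5
    -3   -2]
 [  -2    3   12   -1    6    8  -10    8  -10    2   -7   10   -2   -2
    -3   -2    7    2    2   -2    0    1    0    4    4    1    6    1
    -5    1]
 [   2    7   -1    2   -3   -2    4    4   19   31   14   22   17   19
    19   26   25    8   -7    2   -3    2    6    1    3    1   -6    0
    -2   14]
 [   5   -2   -2   -3   -4   22   20   13   17   13   20   22   15   17
    23   12   -9   -4    5    3   -2    1    4 1787    7    2    5   -1
     7   -8]
 [   3    5    3    0   17   22   14   19   23   19   22   22   16   17
    15   -1    5   -3    2   -5    9   25   18    1    2    1   -2    5
    -1    3]
 [   8    4    3   22   19   15   17   22   23   23   26    7   21    2
    -2   
[... 1056 characters left out ...]
  1    0   16   11   17   18   15
    23   17   24   28   -1   -4    2    7    4    2    0    3    4    2
     0   -2]
 [   2    3    2    0    0   -5    1   -1    1    0    8   -6    0    3
    -1    5    2    5    2    1   -6   -2    3   -1    2   -7    0    3
     8    2]
 [   0   -9    7    1   -8    0   -2    1  -16   -1    0    0   -3   -1
     4    0    3    4   -5    3   -7    4    6    2    1    7    1    0
    -3    7]]
414 205 [ 0.578677   -0.22407639  0.10437788]
417 196 [ 0.61060568 -0.23990675  0.0611745 ]
411 210 [ 0.56520544 -0.21713234  0.09655683]
320 251 [0.44642851 0.03540059 0.00693245]
320 240 [0.47798234 0.03652482 0.02248902]
223 237 [0.47370989 0.3089269  0.10449307]
```

View pics/dark.png

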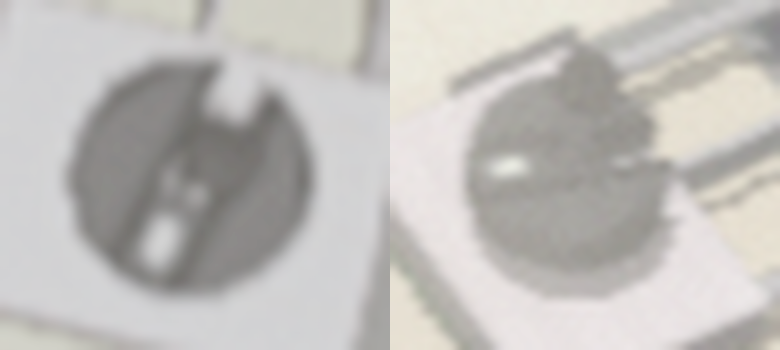

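The dark disc's slot (235,80 in the left crop) opens away from the robot, and its white tick (160,240) is on the robot side. That is the reverse of the description. I'll go by the image, so the brass slot has to face the robot. Next I fit precise poses by template.

```bash
cat >> h.py <<'E'
from scipy.optimize import differential_evolution
def px(d,P): return cv2.projectPoints(np.asarray(P,float).reshape(-1,3),np.array(d['rvec'],float),np.array(d['tvec'],float),np.array([[d['fx'],0,d['cx']],[0,d['fy'],d['cy']],[0,0,1]]),None)[0].reshape(-1,2)
def ray(d,u,v,z):
    M=cv2.Rodrigues(np.array(d['rvec'],float))[0];c=-M.T@np.array(d['tvec']).ravel()
    r=M.T@np.array([(u-d['cx'])/d['fx'],(v-d['cy'])/d['fy'],1]);return c+r*(z-c[2])/r[2]
def fit(d,im,c,z,excl=0,rng=.012,a0=None):
    # soft template: slotted disc vs surrounding ring
    g=np.arange(-.045,.0451,.0015);X,Y=np.meshgrid(g,g);r=np.hypot(X,Y)
    s=lambda t:1/(1+np.exp(-t/.0012))
    m=s(.033-r)*(1-s(X+.007)*s(.007-abs(Y)))
    w=(r<.043)&(r>excl)
    t=(m-m[w].mean())*w
    def f(q):
        ca,sa=np.cos(q[2]),np.sin(q[2])
        P=np.stack([q[0]+ca*X-sa*Y,q[1]+sa*X+ca*Y,0*X+z],-1)
        uv=px(d,P).astype(np.float32).reshape(X.shape+(2,))
        v=cv2.remap(im,uv[...,0],uv[...,1],cv2.INTER_LINEAR);v=v-v[w].mean()
        return -(t*v)[w].sum()/np.sqrt((t**2)[w].sum()*(v**2)[w].sum())
    b=[(c[0]-rng,c[0]+rng),(c[1]-rng,c[1]+rng),(-np.pi,np.pi) if a0 is None else (a0-.5,a0+.5)]
    o=differential_evolution(f,b,seed=1,popsize=12,maxiter=40);return o.x[:2].round(4),np.degrees(o.x[2]).round(1),round(o.fun,3)
E
python3 - <<'E'
from h import *
for n in('top','side'):
    d=dict(np.load(n+'0.npz'));I=d['img'].astype(np.float32)
    sat=I[...,0]-I[...,2]
    print(n,'brass',fit(d,sat,(.444,.037),.018))
    print(n,'dark',fit(d,-I.mean(2),(.578,-.227),.098,excl=.0))
    u,v=(417.6,202.6) if n=='top' else (411.4,279)
    print('head',ray(d,u,v,.14))
    u,v=(223,237) if n=='top' else (262,206)
    print('drive px',px(d,[.7,-.26,.1]))
E
```

```text
top brass (array([0.4453, 0.0386]), np.float64(-33.4), np.float64(-0.961))
top dark (array([ 0.5791, -0.225 ]), np.float64(155.4), np.float64(-0.825))
head [ 0.58109147 -0.22774783  0.14      ]
drive px [[426.93757088 163.1079464 ]]
side brass (array([0.4411, 0.0338]), np.float64(-25.7), np.float64(-0.885))
side dark (array([ 0.5681, -0.2384]), np.float64(120.7), np.float64(-0.636))
head [ 0.57960436 -0.23195043  0.14      ]
drive px [[447.05220597 271.02958491]]
```

{"method": "jog_arm", "body": {"rows": [[[8,-20,0],[0,0,-6],1],[[16,-35,0],[0,0,-12],1],[[22,-46,-2],[0,0,-18],1],[[28,-54,-4],[0,0,-18],1],[[29,-56.5,-6],[0,0,-18],1],[[29,-56.5,-8],[0,0,-18],1],[[29,-56.5,-8],[0,0,-18],1],[[29,-56.5,-8],[0,0,-18],1]]}}

```text
clock: 1.1
position: [0.3776, 0.1623, 0.1737]
ee_rot: [0.871, 3.018, 0.001]
force: [0.5, 0.7, -0.4]
width: 1.001
gripper_force: 0.0
```

```bash
python3 - <<'E'
from h import *
d=dict(np.load('top0.npz'));I=d['img'].astype(np.float32)
for a0 in(-.45,2.7): print(fit(d,-I.mean(2),(.578,-.227),.098,excl=.022,a0=a0,rng=.008))
zs=[]
for k in range(12):
    d=grab('top');C=cloud(d);zs.append(C[190:222,398:434,2])
z=np.median(zs,0)*1000
for r in z[::1]: print(' '.join('%3d'%x for x in r))
print(arm.observe()['joints'])
E
```

```text
(array([ 0.5802, -0.2256]), np.float64(-25.8), np.float64(-0.964))
(array([ 0.5797, -0.2251]), np.float64(155.7), np.float64(-0.875))
 63  64  63  65  61  59  61  61  62  64  61  61  65  62  62  25  26  50  62  28  25  24  27  25  25  26  24  25  26  26  26  27  28  28  53  58
 59  62  63  61  62  62  62  65  65  61  59  62  65  62  61  61  61  63  62  25  25  25  26  26  26  26  27  25  27  26  26  25  26  25  50  56
 63  63  62  59  63  63  61  62  61  63  62  63  64  60  61  60  62  62  60  61  61  60  61  24  23  27  25  24  26  27  25  30  27  26  55  56
 63  62  63  62  59  61  61  64  61  62  60  63  60  65  98  95  98  99  98  97  65  62  62  62  61  61  59  26  25  24  25  25  29  49  53  55
 60  61  63  59  62  60  62  62  61  63  66  65  98  98  98  99  97  97  98 100  61  59  61  63  63  60  62  62  62  59  59  25  24  55  56  57
 60  63  60  60  62  62  63  63  60  63  98  98  99 100 100  98  95  97  97  62  63  60  64  62  62  61  64  61  62  63  62  63  61  62  61  55
 62  61  61  63  63  64  62  61  60  97  97 100  98  98  98  97  97  96  99  61  63  63  63  61  99  6
[... 3028 characters left out ...]
2  62  60  64  63  60  60  16  19  17
 62  62  59  62  63  63  62  61  61  59  61  61  63  61  64  65  60  61  65  61  62  62  63  64  62  61  62  61  62  63  63  60  62  16  17  11
 27  44  48  53  61  61  61  62  62  61  61  60  62  63  62  62  62  61  62  60  64  61  61  63  63  61  60  62  65  61  63  61  63  15  17  15
 26  27  27  26  27  45  53  56  59  59  61  62  62  61  63  62  62  64  61  63  63  61  64  61  63  62  63  63  63  63  65  64  63  17  16  16
 25  23  28  28  27  25  26  23  26  45  50  54  59  62  61  62  59  63  61  61  62  63  60  61  61  60  63  61  63  59  61  62  60  15  16  16
[-0.84058208  0.14247726  0.3379279   2.15211024 -0.06252552  0.85570647
  0.54560018]
```

The depth map settles it: the dark disc's slot is on the +x side at -26°, and the head is centred near (.581,-.228). Now I reach for the brass disc at (.4453,.0386).

{"method": "jog_arm", "body": {"rows": [[[3.4,-6,-3],[0,0,-1],1],[[6.7,-12.3,-6],[0,0,-1],1],[[6.7,-12.3,-9],[0,0,-1],1],[[6.7,-12.3,-11],[0,0,-1],1],[[6.7,-12.3,-11],[0,0,-1],1],[[6.7,-12.3,-11],[0,0,-1],1]]}}

```text
clock: 2.45
position: [0.4445, 0.0416, 0.0647]
ee_rot: [0.896, 3.011, 0.001]
force: [0.3, 0.3, 0.9]
width: 1.003
gripper_force: 0.0
```

```bash
cat > st.py <<'E'
from h import *
s=arm.observe();M=R.from_rotvec(s['ee_rot']).as_matrix()
print(s['clock'],s['position'].round(4),'yang',np.degrees(np.arctan2(M[1,1],M[0,1])).round(1),'tilt',M[:,2].round(3),'j',s['joints'].round(2),'F',s['force'].round(1),'T',s['ft_torque'].round(2),s['width'],s['gripper_force'])
E
python3 st.py
```

```text
2.45 [0.4445 0.0416 0.0647] yang 56.9 tilt [ 0.001  0.    -1.   ] j [-0.5   0.39  0.37  2.2  -0.25  0.59  1.04] F [0.3 0.3 0.9] T [-0.03  0.02  0.02] 1.0029030765726326 0.0
```

{"method": "jog_arm", "body": {"rows": [[[0.1,-0.3,-3],[0,0,0],1],[[0.1,-0.3,-5],[0,0,0],1],[[0.1,-0.3,-6.1],[0,0,0],1],[[0.1,-0.3,-6.1],[0,0,0],1]]}}

```text
clock: 2.95
position: [0.4452, 0.0385, 0.0032]
ee_rot: [-0.897, -3.011, -0.0]
force: [-1.1, -0.1, 0.7]
width: 0.994
gripper_force: 0.0
```

```bash
python3 st.py
```

```text
2.95 [0.4452 0.0385 0.0032] yang 56.8 tilt [ 0.  0. -1.] j [-0.42  0.51  0.29  2.23 -0.33  0.44  1.12] F [-1.1 -0.1  0.7] T [-0.   -0.06 -0.01] 0.994149893109012 0.0
```

{"method": "jog_arm", "body": {"newtons": 25, "rows": [[[0,0,0],[0,0,0],0.5],[[0,0,0],[0,0,0],0.5],[[0,0,0],[0,0,0],0.5],[[0,0,0],[0,0,0],0.5],[[0,0,0],[0,0,0],0.5]]}}

```text
clock: 3.58
position: [0.4451, 0.0379, 0.0033]
ee_rot: [0.898, 3.01, 0.0]
force: [-2.0, -0.5, 6.7]
width: 0.706
gripper_force: 25.0
```

```bash
python3 st.py; python3 - <<'E'
from h import *
d=grab('top','g.png')
I=d['img'].astype(np.float32)
print(fit(d,I[...,0]-I[...,2],(.444,.037),.018,a0=-.58))
E
```

```text
3.575 [0.4451 0.0379 0.0033] yang 56.8 tilt [ 0.  0. -1.] j [-0.42  0.51  0.29  2.23 -0.33  0.44  1.12] F [-2.  -0.5  6.7] T [-0.4   0.44  0.09] 0.7064838350173974 25.000984696671367
(array([0.4505, 0.0292]), np.float64(-61.9), np.float64(-0.306))
```

{"method": "jog_arm", "body": {"rows": [[[0,0,4],[0,0,0],0.5],[[0,0,10],[0,0,-10],0.5],[[0,0,16],[0,0,-20],0.5],[[0,0,20],[0,0,-30],0.5],[[0,0,20],[0,0,-40],0.5],[[0,0,20],[0,0,-50],0.5],[[0,0,20],[0,0,-60],0.5],[[0,0,20],[0,0,-70],0.5]]}}

```text
clock: 4.62
position: [0.4442, 0.038, 0.2025]
ee_rot: [-2.467, -1.944, 0.002]
force: [0.1, -0.2, -5.1]
width: 0.711
gripper_force: 25.0
```

{"method": "jog_arm", "body": {"rows": [[[2,-3,0],[0,0,-10],0.5],[[5,-7,0],[0,0,-20],0.5],[[8,-11,0],[0,0,-30],0.5],[[11,-16,0],[0,0,-40],0.5],[[14,-21,0],[0,0,-50],0.5],[[16,-25,0],[0,0,-60],0.5],[[18.5,-29,0],[0,0,-70],0.5],[[18.5,-29,0],[0,0,-80],0.5]]}}

```text
clock: 5.62
position: [0.6296, -0.2558, 0.2017]
ee_rot: [3.138, -0.103, -0.003]
force: [-0.7, 1.5, -6.4]
width: 0.708
gripper_force: 25.0
```

```bash
python3 st.py; python3 - <<'E'
from h import *
d=dict(np.load('top0.npz'));C=cloud(d)
for n,(u,v,w) in dict(redcap=(490,214,16),spray=(140,243,24),blue=(309,132,14)).items():
    p=C[v-w:v+w,u-w:u+w].reshape(-1,3);p=p[(p[:,2]>.1)&(p[:,2]<.3)]
    print(n,np.median(p,0),p[:,:2].min(0),p[:,:2].max(0))
d=grab('side','held.png');grab('top')
im=cv2.imread('pics/held.png')[200:360,320:533];cv2.imwrite('pics/heldc.png',cv2.resize(im,None,fx=3,fy=3,interpolation=cv2.INTER_CUBIC))
E
```

```text
5.625 [ 0.6296 -0.2558  0.2017] yang -93.8 tilt [-0.002 -0.002 -1.   ] j [-0.26  0.72  1.02  1.51 -0.63  1.27 -0.8 ] F [-0.7  1.5 -6.4] T [0.06 0.22 0.04] 0.7078827619712313 24.990225043147802
redcap [ 0.54740461 -0.40738346  0.16108392] [ 0.51556366 -0.45456463] [ 0.59193222 -0.38164295]
spray [0.44758488 0.53377538 0.16958965] [0.39436938 0.50621909] [0.49274107 0.57180325]
blue [0.75623771 0.07729593 0.15597183] [0.73119008 0.04289713] [0.79388513 0.11334174]
```

View pics/heldc.png

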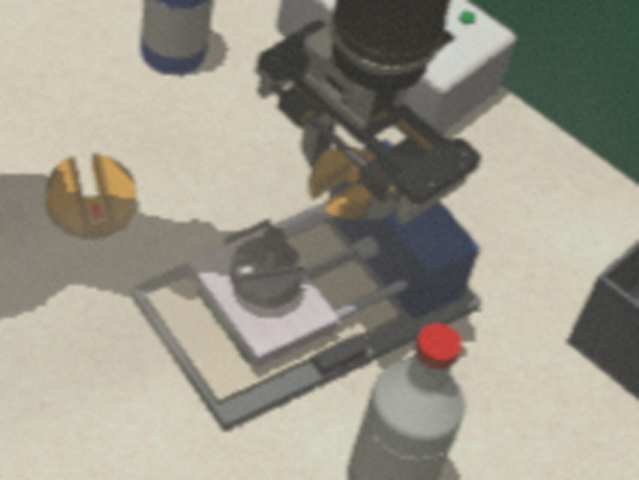

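The brass disc is held flat, with its slot at crop (355,185) facing the robot. The slots are already 158° apart, which is enough. I descend on the far side of the stem.

{"method": "jog_arm", "body": {"rows": [[[0.6,2.4,0],[0,0,0],0.5],[[0.6,2.4,-3],[0,0,0],0.5],[[0.6,2.4,-6],[0,0,0],0.5],[[0.6,2.4,-8],[0,0,0],0.5],[[0.6,2.4,-9.1],[0,0,0],0.5],[[0.6,2.4,-9.1],[0,0,0],0.5]]}}

```text
clock: 6.48
position: [0.6359, -0.2277, 0.1116]
ee_rot: [-3.14, 0.086, 0.001]
force: [0.0, -0.0, -4.4]
width: 0.706
gripper_force: 25.0
```

```bash
python3 st.py; python3 - <<'E'
from h import *
d=grab('side','low.png')
im=cv2.imread('pics/low.png')[230:330,360:493];cv2.imwrite('pics/lowc.png',cv2.resize(im,None,fx=5,fy=5,interpolation=cv2.INTER_CUBIC))
E
```

```text
6.475 [ 0.6359 -0.2277  0.1116] yang -93.2 tilt [-0.001  0.    -1.   ] j [-0.28  0.8   0.96  1.61 -0.71  1.11 -0.76] F [ 0.  -0.  -4.4] T [-0.04  0.18  0.  ] 0.7060491445470343 24.998582052066922
```

View pics/lowc.png

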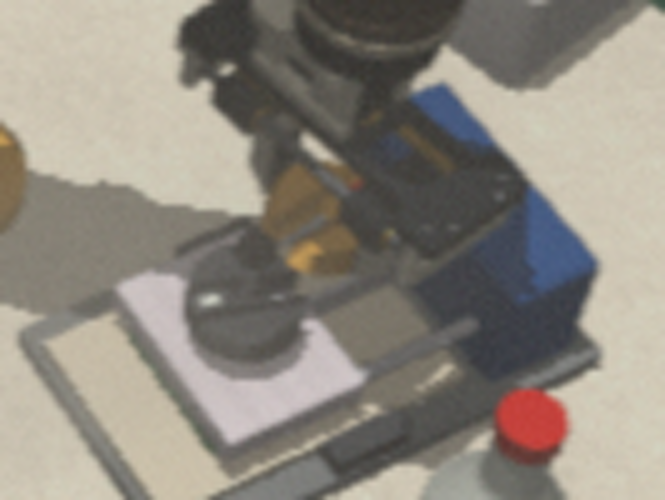

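The slot at (310,225) faces the head at (258,250). I slide it in slowly and watch the force.

{"method": "jog_arm", "body": {"rows": [[[0,-0.3,0],[0,0,0],0.5],[[-0.8,-0.25,0],[0,0,0],0.5],[[-1.4,-0.2,0],[0,0,0],0.5],[[-2.0,-0.2,0],[0,0,0],0.5],[[-2.5,-0.15,0],[0,0,0],0.5],[[-2.5,-0.15,0],[0,0,0],0.5]]}}

```text
clock: 7.28
position: [0.6107, -0.2294, 0.112]
ee_rot: [-3.14, 0.088, 0.0]
force: [-0.2, 0.2, -5.4]
width: 0.705
gripper_force: 25.0
```

```bash
python3 st.py
```

```text
7.275 [ 0.6107 -0.2294  0.112 ] yang -93.2 tilt [-0.  0. -1.] j [-0.29  0.77  0.97  1.68 -0.7   1.08 -0.73] F [-0.2  0.2 -5.4] T [-0.01  0.12  0.01] 0.7049775245091974 24.998735832050443
```

{"method": "jog_arm", "body": {"rows": [[[-0.6,0.03,0],[0,0,0],0.5],[[-1.2,0.07,0],[0,0,0],0.5],[[-1.8,0.1,0],[0,0,0],0.5],[[-2.4,0.15,0],[0,0,0],0.5],[[-2.9,0.17,0],[0,0,0],0.5],[[-2.9,0.17,0],[0,0,0],0.5]]}}

```text
clock: 8.02
position: [0.5817, -0.2277, 0.1121]
ee_rot: [-3.14, 0.088, 0.0]
force: [0.7, -0.3, -4.2]
width: 0.706
gripper_force: 25.0
```

```bash
python3 st.py
```

```text
8.025 [ 0.5817 -0.2277  0.1121] yang -93.2 tilt [-0.  0. -1.] j [-0.31  0.73  0.98  1.75 -0.69  1.05 -0.71] F [ 0.7 -0.3 -4.2] T [-0.05  0.17 -0.04] 0.705687699162661 24.998695934191346
```

{"method": "jog_arm", "body": {"rows": [[[0,0,-0.4],[0,0,0],0.5],[[0,0,-0.8],[0,0,0],0.5],[[0,0,-1.0],[0,0,0],0.5],[[0,0,-1.05],[0,0,0],0.5],[[0,0,-1.05],[0,0,0],0.5]]}}

```text
clock: 8.65
position: [0.5822, -0.2277, 0.1015]
ee_rot: [3.14, -0.088, 0.0]
force: [0.1, 0.7, -3.4]
width: 0.707
gripper_force: 25.0
```

```bash
python3 st.py
```

```text
8.65 [ 0.5822 -0.2277  0.1015] yang -93.2 tilt [ 0. -0. -1.] j [-0.3   0.74  0.97  1.76 -0.71  1.03 -0.7 ] F [ 0.1  0.7 -3.4] T [0.1  0.26 0.01] 0.7071932697303008 24.999169260263443
```

Next I lower it the last bit until it seats, then release.

{"method": "jog_arm", "body": {"rows": [[[0,0,-0.1],[0,0,0],0.5],[[0,0,-0.1],[0,0,0],0.5],[[0,0,-0.1],[0,0,0],1],[[0,0,-0.1],[0,0,0],1],[[0,0,-0.1],[0,0,0],1],[[0,0,-0.1],[0,0,0],1]]}}

```text
clock: 9.4
position: [0.5822, -0.2278, 0.1005]
ee_rot: [3.14, -0.088, 0.0]
force: [1.0, -0.1, -0.4]
width: 0.997
gripper_force: 0.0
```

```bash
python3 st.py
```

```text
9.4 [ 0.5822 -0.2278  0.1005] yang -93.2 tilt [ 0. -0. -1.] j [-0.3   0.74  0.97  1.76 -0.71  1.03 -0.7 ] F [ 1.  -0.1 -0.4] T [-0.06  0.18  0.02] 0.9969990518869258 0.0
```

{"method": "jog_arm", "body": {"rows": [[[0,0,4],[0,0,0],1],[[0,0,8],[0,0,0],1],[[0,0,14],[0,0,0],1],[[-5,5,16],[0,0,0],1],[[-10,11,16],[0,0,10],1],[[-10,17,16],[0,0,20],1],[[-10,23,16],[0,0,30],1],[[-10,28,16],[0,0,40],1]]}}

```text
clock: 10.4
position: [0.4816, 0.0504, 0.2608]
ee_rot: [-2.977, -1.0, -0.002]
force: [1.4, 0.3, 0.2]
width: 1.002
gripper_force: 0.0
```

```bash
python3 st.py; python3 - <<'E'
from h import *
for n in('top','side'):
    d=grab(n,n+'p.png');np.savez(n+'p.npz',**d)
d=dict(np.load('topp.npz'));I=d['img'].astype(np.float32)
print(fit(d,I[...,0]-I[...,2],(.58,-.227),.116,excl=.015))
C=cloud(d);p=C[185:225,395:435].reshape(-1,3);p=p[(p[:,2]>.108)&(p[:,2]<.125)];print(len(p),p.mean(0))
q=[cv2.resize(d2['img'][a:a+50,b:b+50,::-1],(390,390),interpolation=cv2.INTER_CUBIC) for d2,a,b in((d,180,390),(dict(np.load('sidep.npz')),262,385))]
cv2.imwrite('pics/placed.png',np.hstack(q))
E
```

```text
10.4 [0.4816 0.0504 0.2608] yang -52.9 tilt [ 0.001  0.001 -1.   ] j [-1.11  0.27  1.13  1.91 -0.27  1.13 -0.8 ] F [1.4 0.3 0.2] T [-0.06  0.04  0.04] 1.0019623882649442 0.0
(array([ 0.5841, -0.226 ]), np.float64(174.4), np.float64(-0.964))
345 [ 0.58698361 -0.22549373  0.11646088]
```

View pics/placed.png

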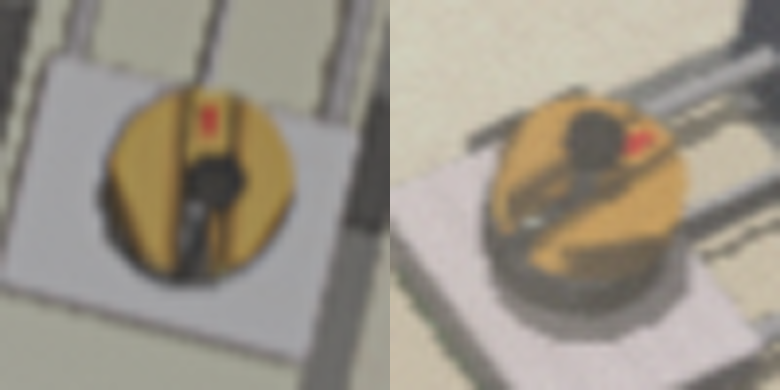

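The brass disc lies flat at (.584,-.226), z top .1165, around the stem, with the red tick at (208,120) on the far side and the slot towards the robot, opposite the dark slot. On to the knob at (.476,.313).

{"method": "jog_arm", "body": {"rows": [[[0,5,0],[0,0,10],1],[[0,10,0],[0,0,20],1],[[0,15,0],[0,0,30],1],[[0,20,0],[0,0,40],1],[[-0.5,26.3,0],[0,0,50],1],[[-0.5,26.3,-5],[0,0,53],1],[[-0.5,26.3,-10],[0,0,53],1],[[-0.5,26.3,-11],[0,0,53],1]]}}

```text
clock: 11.5
position: [0.4756, 0.3101, 0.1479]
ee_rot: [-2.226, -2.216, 0.008]
force: [-0.1, -0.5, 1.5]
width: 1.003
gripper_force: 0.0
```

```bash
python3 st.py; python3 - <<'E'
from h import *
d=dict(np.load('topp.npz'));C=cloud(d);hsv=cv2.cvtColor(d['img'],cv2.COLOR_RGB2HSV).astype(int)
print(np.c_[px(d,[.476,.313,.1])])
m=np.zeros((480,640),bool);m[212:262,198:248]=1
m&=((hsv[...,0]<10)|(hsv[...,0]>170))&(hsv[...,1]>120)
v,u=np.nonzero(m);p=np.array([ray(d,a,b,.105) for a,b in zip(u,v)])[:,:2];print(len(p),p.mean(0))
print(cv2.fitLine(p.astype(np.float32),cv2.DIST_HUBER,0,.01,.01).ravel())
E
```

```text
11.5 [0.4756 0.3101 0.1479] yang -0.3 tilt [-0.004 -0.004 -1.   ] j [-1.18  0.49  0.72  1.85 -0.39  0.95 -0.28] F [-0.1 -0.5  1.5] T [-0.08  0.07  0.04] 1.0033563808890056 0.0
[[221.80074119 236.25407992]]
106 [0.47544636 0.3175449 ]
[0.04102636 0.9991581  0.47506553 0.31949675]
```

{"method": "jog_arm", "body": {"newtons": 25, "rows": [[[0,0.3,-3],[0,0,-2],1],[[0,0.3,-6],[0,0,-2],1],[[0,0.3,-7.4],[0,0,-2],1],[[0,0.3,-7.4],[0,0,-2],0.1],[[0,0.3,-7.4],[0,0,-2],0.1],[[0,0.3,-7.4],[0,0,-2],0.1],[[0,0.3,-7.4],[0,0,-2],0.1],[[0,0.3,-7.4],[0,0,-2],0.1]]}}

```text
clock: 12.5
position: [0.4772, 0.3145, 0.0767]
ee_rot: [-2.264, -2.178, -0.001]
force: [-0.6, -0.5, 0.4]
width: 0.501
gripper_force: 0.0
```

```bash
python3 st.py
```

```text
12.5 [0.4772 0.3145 0.0767] yang -2.2 tilt [ 0.  0. -1.] j [-1.13  0.59  0.66  1.91 -0.49  0.81 -0.24] F [-0.6 -0.5  0.4] T [-0.09  0.02  0.01] 0.5010026648685509 0.0
```

{"method": "jog_arm", "body": {"rows": [[[-0.15,-0.1,-0.2],[0,0,0],0.1],[[-0.15,-0.1,-0.2],[0,0,0],0.1],[[-0.15,-0.1,-0.2],[0,0,0],0.1],[[-0.15,-0.1,-0.2],[0,0,0],0.1],[[-0.15,-0.1,-0.2],[0,0,0],0.1],[[-0.15,-0.1,-0.2],[0,0,0],0.1]]}}

```text
clock: 13.25
position: [0.4746, 0.3134, 0.0744]
ee_rot: [-2.262, -2.178, 0.002]
force: [-6.2, 0.3, 4.0]
width: 0.175
gripper_force: 25.0
```

```bash
python3 st.py
```

```text
13.25 [0.4746 0.3134 0.0744] yang -2.2 tilt [-0.002 -0.    -1.   ] j [-1.13  0.59  0.66  1.91 -0.49  0.81 -0.24] F [-6.2  0.3  4. ] T [-0.21  1.19  0.03] 0.17528019191196773 24.961878061294556
```

{"method": "jog_arm", "body": {"rows": [[[-0.1,0,0],[0,0,8],0.1],[[-0.1,0,0],[0,0,16],0.1],[[-0.1,0,0],[0,0,24],0.1],[[-0.1,0,0],[0,0,32],0.1],[[-0.1,0,0],[0,0,40],0.1],[[-0.1,0,0],[0,0,48],0.1],[[-0.1,0,0],[0,0,56],0.1],[[-0.1,0,0],[0,0,64],0.1]]}}

```text
clock: 14.25
position: [0.4746, 0.3134, 0.0744]
ee_rot: [-0.759, -3.048, -0.0]
force: [-1.1, -0.2, -1.2]
width: 0.171
gripper_force: 25.0
```

```bash
python3 st.py
```

```text
14.25 [0.4746 0.3134 0.0744] yang 62.0 tilt [-0.  0. -1.] j [-0.92  0.53  0.34  1.9  -0.25  0.76  0.64] F [-1.1 -0.2 -1.2] T [-0.05  0.45 -0.16] 0.17143738363620162 24.981317818164825
```

{"method": "jog_arm", "body": {"rows": [[[0,0,0],[0,0,9],0.1],[[0,0,0],[0,0,18],0.1],[[0,0,0],[0,0,27],0.1],[[0,0,0],[0,0,36],0.1],[[0,0,0],[0,0,45],0.1],[[0,0,0],[0,0,54],0.1],[[0,0,0],[0,0,62],0.1],[[0,0,0],[0,0,62],0.1]]}}

```text
clock: 15.25
position: [0.4746, 0.3135, 0.0744]
ee_rot: [0.912, -3.006, -0.001]
force: [-1.6, 1.1, 1.5]
width: 0.173
gripper_force: 25.0
```

```bash
python3 st.py
```

```text
15.25 [0.4746 0.3135 0.0744] yang 123.7 tilt [-0.     0.001 -1.   ] j [-0.71  0.51  0.04  1.88 -0.03  0.75  1.51] F [-1.6  1.1  1.5] T [0.24 0.49 0.11] 0.17260088644313684 24.961735904216766
```

{"method": "jog_arm", "body": {"rows": [[[0,0,0],[0,0,0],1],[[0,0,0],[0,0,0],1],[[0,0,0],[0,0,0],1],[[0,0,3],[0,0,0],1],[[0,0,6],[0,0,-10],1],[[0,0,6],[0,0,-20],1],[[0,0,6],[0,0,-30],1],[[0,0,6],[0,0,-40],1]]}}

```text
clock: 16.25
position: [0.4748, 0.3134, 0.1346]
ee_rot: [0.18, 3.136, 0.0]
force: [-0.2, 0.4, -0.5]
width: 0.98
gripper_force: 0.0
```

{"method": "jog_arm", "body": {"rows": [[[0,0,0],[0,0,-10],1],[[0,0,0],[0,0,-20],1],[[0,0,0],[0,0,-30],1],[[0,0,0],[0,0,-40],1],[[0,0,0],[0,0,-50],1],[[0,0,0],[0,0,-60],1],[[0,0,0],[0,0,-70],1],[[0,0,0],[0,0,-80],1]]}}

```text
clock: 17.25
position: [0.4746, 0.3135, 0.1346]
ee_rot: [2.154, 2.287, 0.0]
force: [0.1, 0.5, -0.3]
width: 0.997
gripper_force: 0.0
```

{"method": "jog_arm", "body": {"rows": [[[0,0,0],[0,0,-10],1],[[0,0,0],[0,0,-20],1],[[0,0,0],[0,0,-30],1],[[0,0,0],[0,0,-40],1],[[0,0,0],[0,0,-50],1],[[0,0,0],[0,0,-60],1],[[0,0,0],[0,0,-60],1]]}}

```text
clock: 18.12
position: [0.4746, 0.3136, 0.1344]
ee_rot: [3.005, 0.915, 0.0]
force: [0.2, -0.1, 0.3]
width: 1.003
gripper_force: 0.0
```

```bash
python3 st.py
```

```text
18.125 [0.4746 0.3136 0.1344] yang -56.1 tilt [ 0.    -0.001 -1.   ] j [-1.28  0.57  0.89  1.87 -0.53  0.96 -1.13] F [ 0.2 -0.1  0.3] T [-0.1   0.09  0.01] 1.0025357513910544 0.0
```

{"method": "jog_arm", "body": {"rows": [[[0,0,-3],[0,0,0],1],[[0,0,-6],[0,0,0],1],[[0,0,-6],[0,0,0],0.1],[[0,0,-6],[0,0,0],0.1],[[0,0,-6],[0,0,0],0.1],[[0,0,-6],[0,0,0],0.1],[[0,0,-6],[0,0,0],0.1],[[0,0,-6],[0,0,0],0.1]]}}

```text
clock: 19.12
position: [0.4747, 0.3135, 0.0746]
ee_rot: [-3.006, -0.914, -0.0]
force: [0.3, 0.2, -0.6]
width: 0.4
gripper_force: 0.0
```

{"method": "jog_arm", "body": {"rows": [[[0,0,0],[0,0,0],0.1],[[0,0,0],[0,0,0],0.1],[[0,0,0],[0,0,0],0.1],[[0,0,0],[0,0,0],0.1]]}}

```text
clock: 19.62
position: [0.4746, 0.3134, 0.0744]
ee_rot: [3.006, 0.913, -0.0]
force: [-0.8, -0.4, 1.0]
width: 0.172
gripper_force: 25.0
```

```bash
python3 st.py
```

```text
19.625 [0.4746 0.3134 0.0744] yang -56.2 tilt [-0. -0. -1.] j [-1.23  0.64  0.82  1.92 -0.62  0.85 -1.06] F [-0.8 -0.4  1. ] T [-0.01  0.23  0.09] 0.17153768408450884 24.990954101085663
```

{"method": "jog_arm", "body": {"rows": [[[0,0,0],[0,0,9],0.1],[[0,0,0],[0,0,18],0.1],[[0,0,0],[0,0,27],0.1],[[0,0,0],[0,0,36],0.1],[[0,0,0],[0,0,45],0.1],[[0,0,0],[0,0,54],0.1],[[0,0,0],[0,0,63],0.1],[[0,0,0],[0,0,72],0.1]]}}

```text
clock: 20.62
position: [0.4745, 0.3135, 0.0745]
ee_rot: [-1.889, -2.51, -0.0]
force: [-0.2, 0.8, -0.9]
width: 0.176
gripper_force: 25.0
```

{"method": "jog_arm", "body": {"rows": [[[0,0,0],[0,0,9],0.1],[[0,0,0],[0,0,18],0.1],[[0,0,0],[0,0,26],0.1],[[0,0,0],[0,0,33],0.1],[[0,0,0],[0,0,40],0.1],[[0,0,0],[0,0,40],0.1]]}}

```text
clock: 21.38
position: [0.4745, 0.3135, 0.0744]
ee_rot: [-0.925, -3.002, -0.0]
force: [-2.0, 1.2, -0.5]
width: 0.171
gripper_force: 25.0
```

```bash
python3 st.py
```

```text
21.375 [0.4745 0.3135 0.0744] yang 55.8 tilt [-0.  0. -1.] j [-0.87  0.52  0.27  1.89 -0.2   0.75  0.48] F [-2.   1.2 -0.5] T [0.22 0.23 0.11] 0.17115655857936413 24.991559386253357
```

{"method": "jog_arm", "body": {"rows": [[[0,0,0],[0,0,2],0.1],[[0,0,0],[0,0,4],0.1],[[0,0,0],[0,0,6],0.1],[[0,0,0],[0,0,7],0.1]]}}

```text
clock: 21.88
position: [0.4745, 0.3135, 0.0744]
ee_rot: [-0.737, -3.054, -0.0]
force: [-2.3, 1.9, -0.6]
width: 0.172
gripper_force: 25.0
```

```bash
python3 st.py
```

```text
21.875 [0.4745 0.3135 0.0744] yang 62.9 tilt [-0.  0. -1.] j [-0.85  0.52  0.23  1.89 -0.17  0.75  0.58] F [-2.3  1.9 -0.6] T [ 0.39  0.44 -0.13] 0.1720411661426118 25.001682937145233
```

{"method": "jog_arm", "body": {"rows": [[[0,0,0],[0,0,1],0.1],[[0,0,0],[0,0,2],0.1],[[0,0,0],[0,0,2],0.1]]}}

```text
clock: 22.25
position: [0.4745, 0.3135, 0.0744]
ee_rot: [-0.685, -3.066, -0.0]
force: [-2.8, 1.8, 0.3]
width: 0.168
gripper_force: 25.0
```

```bash
python3 st.py
```

```text
22.25 [0.4745 0.3135 0.0744] yang 64.8 tilt [-0.  0. -1.] j [-0.84  0.52  0.22  1.89 -0.16  0.75  0.61] F [-2.8  1.8  0.3] T [ 0.41  0.58 -0.03] 0.16821824495407842 24.991480708122253
```

{"method": "jog_arm", "body": {"rows": [[[0,0,0],[0,0,0.7],0.1],[[0,0,0],[0,0,1.5],0.1]]}}

```text
clock: 22.5
position: [0.4745, 0.3135, 0.0744]
ee_rot: [-0.644, -3.075, 0.0]
force: [-2.4, 2.9, 0.4]
width: 0.174
gripper_force: 25.0
```

```bash
python3 st.py
```

```text
22.5 [0.4745 0.3135 0.0744] yang 66.4 tilt [-0. -0. -1.] j [-0.83  0.52  0.22  1.89 -0.16  0.75  0.63] F [-2.4  2.9  0.4] T [ 0.48  0.7  -0.15] 0.17449563907708104 25.00186264514923
```

{"method": "jog_arm", "body": {"rows": [[[0,0,0],[0,0,0.7],0.1],[[0,0,0],[0,0,1.5],0.1]]}}

```text
clock: 22.75
position: [0.4745, 0.3134, 0.0744]
ee_rot: [-0.603, -3.083, -0.0]
force: [-3.6, 2.2, 0.5]
width: 0.172
gripper_force: 25.0
```

```bash
python3 st.py
```

```text
22.75 [0.4745 0.3134 0.0744] yang 67.9 tilt [-0.  0. -1.] j [-0.83  0.52  0.21  1.89 -0.15  0.75  0.65] F [-3.6  2.2  0.5] T [ 0.55  0.79 -0.19] 0.17179468402837206 25.008727312088013
```

{"method": "jog_arm", "body": {"rows": [[[0,0,0],[0,0,0.7],0.1],[[0,0,0],[0,0,1.5],0.1]]}}

```text
clock: 23.0
position: [0.4746, 0.3134, 0.0744]
ee_rot: [-0.564, -3.09, -0.0]
force: [-4.1, 3.2, -0.7]
width: 0.177
gripper_force: 25.4
```

```bash
python3 st.py
```

```text
23.0 [0.4746 0.3134 0.0744] yang 69.3 tilt [-0.  0. -1.] j [-0.82  0.52  0.2   1.89 -0.15  0.75  0.67] F [-4.1  3.2 -0.7] T [ 0.73  0.92 -0.61] 0.17685648858796316 25.389468669891357
```

{"method": "jog_arm", "body": {"rows": [[[0,0,0],[0,0,0.7],0.1],[[0,0,0],[0,0,1.5],0.1]]}}

```text
clock: 23.25
position: [0.4747, 0.3134, 0.0745]
ee_rot: [0.523, 3.098, 0.0]
force: [-3.6, 2.7, -0.2]
width: 0.177
gripper_force: 25.9
```

```bash
python3 st.py
```

```text
23.25 [0.4747 0.3134 0.0745] yang 70.8 tilt [ 0.  0. -1.] j [-0.82  0.52  0.2   1.89 -0.14  0.75  0.69] F [-3.6  2.7 -0.2] T [ 0.52  0.52 -0.68] 0.17721755142554685 25.857176184654236
```

The torque jumped to 0.6 N m, so the knob is at its stop. I release, retreat and look.

{"method": "jog_arm", "body": {"rows": [[[0,0,0],[0,0,-1],1],[[0,0,0],[0,0,-1],1],[[0,0,0],[0,0,-1],1],[[0,0,0],[0,0,-1],1],[[0,0,4],[0,0,-1],1],[[0,0,10],[0,0,-1],1],[[-5,-6,14],[0,0,-1],1],[[-10,-12,14],[0,0,-1],1]]}}

```text
clock: 24.25
position: [0.3998, 0.2228, 0.2119]
ee_rot: [0.55, 3.09, 0.005]
force: [0.8, -0.5, 0.3]
width: 0.979
gripper_force: 0.0
```

{"method": "jog_arm", "body": {"rows": [[[-2,-6,0],[0,0,0],1],[[-3,-12,0],[0,0,0],1],[[-3,-14,0],[0,0,0],1],[[-3,-14,0],[0,0,0],1]]}}

```text
clock: 24.75
position: [0.3692, 0.0817, 0.2104]
ee_rot: [0.556, 3.092, 0.001]
force: [0.1, -0.0, -0.2]
width: 0.997
gripper_force: 0.0
```

```bash
python3 st.py; python3 - <<'E'
from h import *
D={n:grab(n,n+'k.png') for n in('top','side')}
d=D['top'];I=d['img'].astype(np.float32)
print(fit(d,I[...,0]-I[...,2],(.58,-.227),.116,excl=.015))
def box(d):
    C=cloud(d);p=C[205:270,190:260].reshape(-1,3);p=p[abs(p[:,2]-.056)<.006];return cv2.minAreaRect(p[:,:2].astype(np.float32))
print(box(d),box(dict(np.load('top0.npz'))))
hsv=cv2.cvtColor(d['img'],cv2.COLOR_RGB2HSV).astype(int)
m=np.zeros((480,640),bool);m[212:262,198:248]=1
m&=((hsv[...,0]<10)|(hsv[...,0]>170))&(hsv[...,1]>120)
v,u=np.nonzero(m);p=np.array([ray(d,a,b,.105) for a,b in zip(u,v)])[:,:2];l=cv2.fitLine(p.astype(np.float32),cv2.DIST_HUBER,0,.01,.01).ravel();print(np.degrees(np.arctan2(l[1],l[0])))
q=[cv2.resize(x['img'][a:a+60,b:b+60,::-1],(390,390),interpolation=cv2.INTER_CUBIC) for x,a,b in((D['top'],207,193),(D['side'],175,232))]
cv2.imwrite('pics/knob.png',np.hstack(q))
E
```

```text
24.75 [0.3692 0.0817 0.2104] yang 69.6 tilt [ 0.001  0.001 -1.   ] j [-0.69  0.03  0.35  2.17 -0.01  0.95  0.88] F [ 0.1 -0.  -0.2] T [-0.02 -0.01 -0.03] 0.996907832094914 0.0
(array([ 0.5841, -0.226 ]), np.float64(174.4), np.float64(-0.964))
((0.4767741560935974, 0.31392723321914673), (0.12097436189651489, 0.12974445521831512), 67.7596206665039) ((0.4761753976345062, 0.3138105273246765), (0.1204850822687149, 0.13098981976509094), 67.75411224365234)
-15.006958
```

View pics/knob.png

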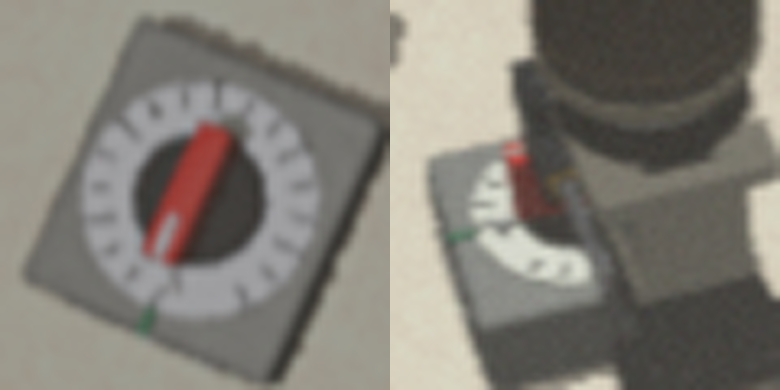

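The pointer (165,240) lines up with the green mark (148,318), the box hasn't moved, and the discs are as they were left.

```bash
python3 -c "
from cell import arm
print(arm.sign_off())"
```

```text
the job is handed in; nothing more can be done
None
```

I placed and released the brass disc on the dark one, flat and about 4 mm off the stem's axis with the slots about 160° apart, turned the reset knob home against its zero stop, and handed the job in at about 25 s; the hand-in returned no verdict.

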